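# Snap the blue stylus into its clips

### The arm

A 6-joint arm with a two-finger parallel gripper is mounted at the origin on the work surface. World frame = base frame: x ahead of the robot, y to its left, z up, the work surface at z = 0. Lengths are in m, angles in rad, forces in N, time in s.
With the tool pointing down it reaches from about 0.375 to 0.975 m from the base axis. Payload 3.8 kg.
Tool frame: the origin (TCP) lies midway between the tips of the shut fingers; the grasp point (between the pads) lies 19 mm behind it; z points along the fingers, y is the line along which they close (so a half turn about z gives the same grasp; the last joint's range is limited). The gripper opens to 85 mm and grips with 20 to 120 N. Pads are 22 mm wide; open, the fingers measure 114 mm over their backs; the gripper's body (76 mm by 85 mm) begins 54 mm behind the grasp point. The pads swing forward as they close: fully open they stand 13 mm farther back than shut.
Start: joints at [-1.309, 0.264, 1.604, -0, 1.274, -0.037], TCP at [0.199, -0.645, 0.231] pointing down, gripper open.
Joint ranges: [-2.63, 2.63], [-0.94, 2.18], [0.31, 2.57], [-1.31, 4.45], [0, 2.66], [-2.55, 2.55]. Speed limits (rad/s): [2.57, 2.57, 3.14, 3.14, 3.14, 3.14].

### API

Orientations are given as a rotation vector (axis times angle).
In Python, from workcell import bot gives the robot as it stands.
- The arm moves only by the tool jog_arm, never from a script. Its argument "motion" is a list of rows, each a list of 5 numbers: the opening, from -1 (shut) to 1 (fully open), then the shift along the tool's x, y, z in mm, then the turn about the tool's z in degrees. In form: [[claw, x, y, z, twist], ...]. A call has 1 to 10 rows; each row shifts and turns the commanded pose from where the row before left it, along the tool's axes as they then stand; what a row does not reach is not made up. A row lasts 1/12 s, in which the tool goes at most 41.7 mm and 7.16 degrees, less where a joint would pass 70% of its speed; a pose out of reach is approached as far as the arm can. A call with a gripper value outside its range is refused whole. The fingers move at their own pace and stop on an object; "force" is the grip in N (left out, the last holds). Time passes only in rows, so rows that do not move let the fingers close. It gives the time, the measured TCP pose, the force, the opening and the grip force at its end, in the units of the state.
- bot.read_state(): the state, without advancing time (a new reading comes with each control period).
- bot.read_camera(name): name is "scene" or "top"; returns (picture, depth): 420x560x3 uint8, red, green, blue; 420x560 float32, m along the optical axis (not along the pixel's ray), 0 where there is no reading.
- bot.get_calibration(name): a dict with "vfov" (degrees; the focal length in pixels is half the picture's height over the tangent of half this angle, whatever the lens; pixels are square), "cx", "cy" (the principal point, pixels), "rvec" (rotation vector, rad) and "tvec" (3), from world to camera coordinates, as OpenCV has them. Camera axes: x right, y down, z forward; pixel columns grow to the right and rows downward; lengths in m; the calibration is good to about 2 mm. A picture is of the moment at which its call begins. get_calibration takes no time and is no camera call.
- bot.finish_job(): hands the job in; it is judged then, once.
The state is a dict: "time": time; "q": joint angles; "joint_vel": joint speeds; "joint_torque": joint torques, N m; "tool_pos": TCP position; "tcp_rot": TCP orientation; "wrist_force": force on the tool from outside, world axes, zero at the start; "torque": the same for the moment, N m; "width": opening from 0.0 (shut) to 1.0 (fully open); "grip_force": force on a finger pad.
Only numpy, scipy, OpenCV 4.12 (cv2) and the standard library are available. Lean on these libraries where they do the work, as an engineer would, in place of code of your own. Each camera call takes 0.05 s, during which the arm holds its last target. There are 200 camera calls.

### The job

Pick up the blue stylus and snap it sideways into the pair of spring clips on the blue holder, pressed fully home in both clips, then let go. Leave the orange stylus lying where it is and the green one in its clips.

Things in the scene. Friction and masses are not known exactly. Their poses are not given: they have to be found in the camera images.
- stylus_blue: Stylus with a blue round barrel 18 mm thick, 136 mm long, a grey square cap 22 x 22 x 18 mm at each end (it does not roll) and a 10 mm black nib past the +x cap; 35 to 70 g. It lies loose on the shelf on its caps, barrel axis 11 mm up. Origin on the axis at the middle of the barrel; x along the barrel to the nib. It may go into the clips either way round.
- seat_blue (a point): Middle of the seated stylus axis in the blue holder, 44 mm above the shelf; x along the axis, z up. Holder: fixed blue plate 120 x 56 mm, top 14 mm up, one of 3 side by side, 75 mm apart. Two black clips 12 mm long at x = -42 and +42 mm; fingers fit between. They open upward: funnel 29 mm wide, its top 19 mm above this point. 5 to 10 N straight down snaps the barrel past beads onto a rigid seat.
- stylus_orange: Orange stylus lying loose on the shelf, to be left where it is. Same shape and size as the blue one, origin and axes alike.
- stylus_green: Green stylus already snapped into the clips of the green holder, to be left there. Same shape and size as the blue one, origin and axes alike.
Mind the look-alikes: they are no part of the job. Of the things that look like the stylus_blue, the largest one is meant.

How it is judged:
By the outcome, as a careful person would: the job done as asked, in the order asked, and still so for the second after the job is handed in, with the robot touching nothing.
It also fails if it takes over 29 s, if anything falls off the work surface, if the arm or the gripper's body presses on something with over 40 N, if the wrist force passes 120 N, or if a joint passes its speed limit or range.

## Working session

There is one attempt and no reset: what is moved stays moved. The work goes in short steps, Python scripts to look and compute and a tool call to move; the robot and the scene stay as the last step left them, time stands still between calls to the robot, and variables do not carry over. Pictures are saved under pics/ and viewed, at most 10 in all, crops included, and the job is handed in when it is done.

Besides the shell and the picture viewer there is one more tool, called after "Emit:" by a JSON object that holds its "name" and its "arguments". jog_arm: Moves the arm, as the interface text tells. Its arguments: {"type":"object","properties":{"motion":{"type":"array"},"force":{"type":"number"}},"required":["motion"]}

```bash
mkdir -p pics; cat > h.py <<'E'
import numpy as np, cv2
from workcell import bot
def cam(n):
    c=bot.get_calibration(n); R=cv2.Rodrigues(np.array(c["rvec"],float))[0]; t=np.array(c["tvec"],float).ravel()
    return 210/np.tan(np.radians(c["vfov"])/2),c["cx"],c["cy"],R,t,c
def ray(n,uv,z):
    f,cx,cy,R,t,_=cam(n); uv=np.atleast_2d(np.array(uv,float))
    d=np.c_[(uv[:,0]-cx)/f,(uv[:,1]-cy)/f,np.ones(len(uv))]@R; o=-R.T@t
    return o+d*((z-o[2])/d[:,2])[:,None]
def cloud(n,depth):
    f,cx,cy,R,t,_=cam(n); v,u=np.mgrid[:420,:560]
    P=np.stack([(u-cx)/f*depth,(v-cy)/f*depth,depth],-1)
    return (P-t)@R
def snap(n,tag):
    p,d=bot.read_camera(n); cv2.imwrite(f"pics/{tag}.png",p[:,:,::-1]); np.savez(f"{tag}.npz",p=p,d=d); return p,d
E
python3 - <<'E'
from h import *
for n in("scene","top"):
    p,d=snap(n,n+"0"); print(cam(n)[5])
s=bot.read_state(); print(s)
E
```

```text
{'vfov': 51.378183861018165, 'cx': 288.8347977232344, 'cy': 212.52696179033032, 'rvec': array([ 2.53863473,  0.63855617, -0.17691209]), 'tvec': array([-0.49470724, -0.25624206,  1.01058101])}
{'vfov': 52.660630848336666, 'cx': 277.6978883361773, 'cy': 205.07241227677258, 'rvec': array([ 2.17049479, -2.1584142 ,  0.08683739]), 'tvec': array([-0.07557844,  0.60902753,  0.85094088])}
{'time': 0.1, 'q': array([-1.30888191e+00,  2.64691014e-01,  1.60524858e+00,  1.11473932e-05,
        1.27372226e+00, -3.69350104e-02]), 'joint_vel': array([ 0.0012241 , -0.00168515, -0.00147662, -0.00071187,  0.00034935,
       -0.00088325]), 'joint_torque': array([ 7.57853759e-04, -5.16706502e+01, -3.68590736e+01,  7.92141094e-06,
        6.24322041e-03,  9.96081127e-06]), 'tool_pos': array([ 0.198539  , -0.64443763,  0.23007163]), 'tcp_rot': array([-3.10455188e+00, -4.67375281e-01,  3.47993679e-04]), 'wrist_force': array([-0.03311484,  0.40780282, -0.37054098]), 'torque': array([-0.00090043, -0.0170419 ,  0.01206431]), 'grip_force': 0.0, 'width': 0.9972620223838643}
```

View pics/scene0.png

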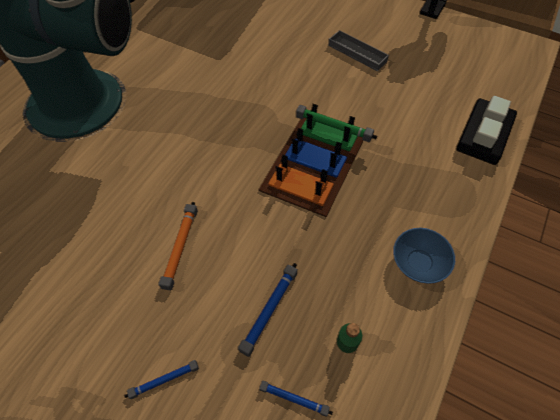

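View pics/top0.png

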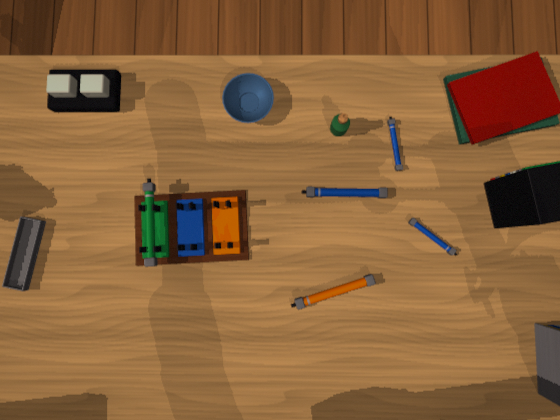

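Scene view: the big blue stylus runs from (244,347) to (292,268, nib), with the blue plate at (316,157). Top view: the stylus runs from (383,193) to its nib at (304,192), with the blue plate at (190,227). The green stylus is seated at (150,225), and the two smaller blue ones are decoys.

```bash
cat > m.py <<'E'
from h import *
def comps(p,lo,hi,amin=60):
    m=cv2.inRange(cv2.cvtColor(p,cv2.COLOR_RGB2HSV),lo,hi)
    return [c for c in cv2.findContours(m,cv2.RETR_EXTERNAL,cv2.CHAIN_APPROX_NONE)[0] if cv2.contourArea(c)>amin]
B=((108,130,40),(125,255,255)); G=((50,110,30),(75,255,255)); O=((5,180,120),(14,255,255))
def axis(n,c,z):
    P=ray(n,c.reshape(-1,2),z)[:,:2].astype(np.float32)
    (x,y),(w,h),a=cv2.minAreaRect(P*1000)
    if w<h: a+=90; w,h=h,w
    return np.round([x,y,w,h,(a+90)%180-90],1)
E
python3 - <<'E'
from m import *
for n in("top","scene"):
    f=np.load(n+"0.npz"); p,d=f["p"],f["d"]; W=cloud(n,d)
    for nm,r,zs in(("B",B,(.011,.014)),("G",G,(.014,.044)),("O",O,(.011,.014))):
        for c in comps(p,*r):
            m=np.zeros(d.shape,np.uint8); cv2.drawContours(m,[c],-1,1,-1)
            q=W[(m>0)&(d>0)]; 
            print(n,nm,np.round(c.reshape(-1,2).mean(0)),*[axis(n,c,z) for z in zs],"z med/max",np.round(np.percentile(q[:,2],[10,50,95])*1e3,1))
    # black clip points in holder
    hsv=cv2.cvtColor(p,cv2.COLOR_RGB2HSV)
    m=((hsv[...,2]<45)&(W[...,2]>.035)&(W[...,2]<.08)&(d>0)).astype(np.uint8)
    k,l,s,ce=cv2.connectedComponentsWithStats(m)
    for i in range(1,k):
        if s[i,4]>8: print(n,"clip",np.round(ce[i]),s[i,4],np.round(W[l==i].mean(0)*1e3,1),np.round(W[l==i].max(0)*1e3))
E
```

```text
top B [430. 235.] [ 549.5 -391.6   80.2   10.1   52.6] [ 549.5 -390.6   79.9   10.1   52.6] z med/max [ 8.4 11.6 14. ]
top B [189. 228.] [563.4 113.  119.7  56.5   3.2] [563.3 112.3 119.3  56.3   3.2] z med/max [11.4 13.6 37.6]
top B [349. 192.] [ 638.6 -222.6  122.6   14.9  -89.8] [ 638.2 -222.1  122.2   14.9  -89.8] z med/max [15.5 18.1 21. ]
top B [395. 146.] [ 739.5 -321.3   79.    10.2    8.2] [ 738.7 -320.5   78.8   10.2    8.2] z med/max [ 8.8 11.4 14.2]
top G [154. 228.] [563.7 187.4 127.5  57.2   2.1] [562.4 178.2 123.2  55.2   2.1] z med/max [11.8 15.3 53.9]
top G [535. 126.] [ 780.1 -616.6  106.7   16.7  -69.7] [ 771.5 -598.7  103.1   16.2  -69.7] z med/max [16.5 18.8 21.2]
top G [339. 125.] [ 781.6 -202.1   41.3   35.9  -23.2] [ 772.9 -198.2   39.9   34.7  -23.2] z med/max [23.7 47.  57.2]
top G [456. 117.] [ 803.8 -447.4  121.    19.5   19.5] [ 794.4 -435.3  116.9   18.9   19.5] z med/max [ 9.8 17.9 20.9]
top G [461.  75.] [ 897.2 -465.3   79.3   13.5  -68. ] [ 884.6 -452.5   76.6   13.   -68. ] z med/max [16.2 18.8 21.2]
top O [339. 293.] [ 428.9 -198.6  123.2    6.4  -
[... 2692 characters left out ...]

scene clip [351. 120.] 39 [601.5 199.9  55.4] [606. 204.  62.]
scene clip [348. 131.] 65 [604.9 175.8  48.4] [622. 184.  64.]
scene clip [297. 138.] 118 [522.6 109.4  50.9] [529. 126.  65.]
scene clip [368. 137.] 68 [647.2 182.7  45.3] [662. 192.  55.]
scene clip [337. 147.] 68 [605.2 124.7  51.8] [611. 131.  64.]
scene clip [333. 157.] 47 [607.8  99.7  48.6] [612. 113.  64.]
scene clip [284. 160.] 65 [526.   45.2  52.9] [532.  52.  63.]
scene clip [279. 171.] 49 [528.5  19.7  49.3] [533.  27.  66.]
scene clip [323. 175.] 66 [609.8  50.3  52.5] [616.  56.  63.]
scene clip [318. 186.] 45 [612.2  24.7  49.3] [617.  28.  64.]
scene clip [346. 344.] 46 [ 781.7 -218.4   40.7] [ 798. -211.   47.]
```

Seat is about (564.5, 111) mm with its axis 3.5° from world x. The stylus is at (639.5, -222), axis along world y, nib toward +y. Sizes and heights match what was given, so I'm moving.

Emit:
{"name": "jog_arm", "arguments": {"motion": [[1,20,-10,0,0],[1,36,-18,0,0],[1,36,-18,0,0],[1,36,-18,0,0],[1,36,-18,0,0],[1,36,-18,0,0],[1,36,-18,0,0],[1,36,-18,0,0],[1,36,-18,0,0],[1,36,-18,0,0]], "force": 60}}

```text
time: 0.93
tool_pos: [0.4777, -0.3776, 0.2308]
tcp_rot: [-3.106, -0.467, 0.001]
wrist_force: [0.5, -1.6, 0.5]
width: 1.001
grip_force: 0.0
```

Emit:
{"name": "jog_arm", "arguments": {"motion": [[1,36,-18,0,0],[1,36,-18,0,0],[1,36,-18,0,0],[1,36,-18,0,0],[1,20,-10,0,0],[1,0,0,0,0],[1,0,0,0,-7],[1,0,0,0,-7],[1,0,0,0,-7],[1,0,0,0,-7]]}}

```text
time: 1.77
tool_pos: [0.6086, -0.2531, 0.2305]
tcp_rot: [-2.897, -1.214, 0.002]
wrist_force: [-0.3, -0.3, -1.9]
width: 0.998
grip_force: 0.0
```

Emit:
{"name": "jog_arm", "arguments": {"motion": [[1,0,0,10,-7],[1,0,0,10,-7],[1,0,0,15,-7],[1,0,0,15,-7],[1,0,0,15,-7],[1,0,0,15,-7],[1,0,0,10,-3],[1,0,0,0,0],[1,0,0,0,0]]}}

```text
time: 2.52
tool_pos: [0.6081, -0.253, 0.1401]
tcp_rot: [-2.22, -2.22, 0.002]
wrist_force: [-0.4, 0.1, 0.4]
width: 1.0
grip_force: 0.0
```

```bash
cat >> m.py <<'E'
def pose():
    s=bot.read_state(); R=cv2.Rodrigues(np.array(s["tcp_rot"]))[0]
    return s,np.array(s["tool_pos"])*1e3,R
def goto(xy,yaw):
    s,p,R=pose(); D=np.r_[xy,p[2]]-p; y=np.degrees(np.arctan2(R[1,0],R[0,0]))
    print("t",s["time"],"pos",p.round(1),"yaw",y.round(2),"toolxy shift",(R.T@D).round(1),"twist",round((y-yaw+180)%360-180,2),"F",np.round(s["wrist_force"],1),"w",s["width"],"tilt",R[:,2].round(4))
E
python3 - <<'E'
from m import *
goto((639.5,-222),90)
# stylus extents along y from depth, axis strip
for n in("top","scene"):
    f=np.load(n+"0.npz"); d=f["d"]; W=cloud(n,d)*1e3
    q=W[(d>0)&(abs(W[...,0]-640)<12)&(abs(W[...,1]+222)<110)&(W[...,2]>14)]
    print(n,np.percentile(q[:,1],[0,1,99,100]).round(1))
E
```

```text
t 2.5167 pos [ 608.1 -253.   140.1] yaw 89.99 toolxy shift [31.  31.4 -0.1] twist -0.01 F [-0.4  0.1  0.4] w 0.9995493168437796 tilt [-2.5e-03  9.0e-04 -1.0e+00]
top [-301.4 -300.2 -131.2 -125.1]
scene [-303.7 -302.9 -135.  -125.5]
```

The cap extents (-302 to about -131) put the barrel centre at y = -216; a white ring had shortened the blue part. Correcting for that and descending.

Emit:
{"name": "jog_arm", "arguments": {"motion": [[1,19,16,0,0],[1,18,15.4,0,0],[1,0,0,25,0],[1,0,0,30,0],[1,0,0,30,0],[1,0,0,25,0],[1,0,0,15,0],[1,0,0,8,0],[1,0,0,4,0],[1,0,0,0,0]]}}

```text
time: 3.35
tool_pos: [0.6412, -0.2161, 0.0047]
tcp_rot: [2.219, 2.223, 0.0]
wrist_force: [0.4, 0.1, -0.1]
width: 1.002
grip_force: 0.0
```

```bash
python3 - <<'E'
from m import *
goto((639.5,-216),90)
snap("scene","s1")
E
```

```text
t 3.35 pos [ 641.2 -216.1    4.7] yaw 90.08 toolxy shift [ 0.1 -1.7 -0. ] twist 0.08 F [ 0.4  0.1 -0.1] w 1.0020356570998994 tilt [ 5.e-04 -2.e-04 -1.e+00]
```

View pics/s1.png

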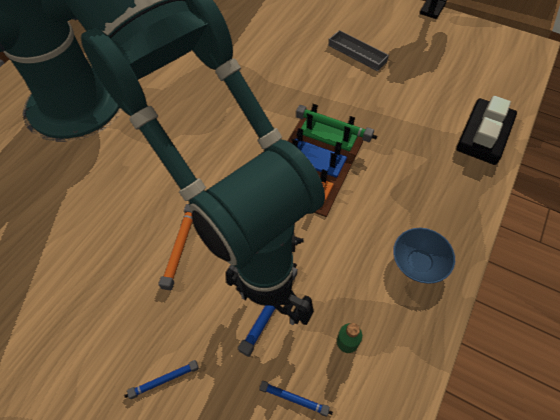

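The fingers straddle the stylus at around (265,325), so I'll close on it.

Emit:
{"name": "jog_arm", "arguments": {"motion": [[1,0,-1.7,2,0],[-1,0,0,0,0],[-1,0,0,0,0],[-1,0,0,0,0],[-1,0,0,0,0],[-1,0,0,0,0],[-1,0,0,0,0],[-1,0,0,0,0],[-1,0,0,0,0]], "force": 60}}

```text
time: 4.15
tool_pos: [0.6394, -0.2159, 0.0027]
tcp_rot: [2.219, 2.223, 0.0]
wrist_force: [-0.6, -0.2, 2.9]
width: 0.186
grip_force: 58.8
```

Emit:
{"name": "jog_arm", "arguments": {"motion": [[-1,0,0,-5,0],[-1,0,0,-20,0],[-1,0,0,-30,0],[-1,0,0,-30,0],[-1,0,0,-25,0],[-1,25,-5,0,0],[-1,35,-8,0,0],[-1,35,-8,0,0],[-1,35,-8,0,0],[-1,35,-8,0,0]]}}

```text
time: 4.98
tool_pos: [0.6007, -0.0495, 0.1122]
tcp_rot: [-2.22, -2.223, 0.0]
wrist_force: [0.5, 0.1, 0.2]
width: 0.187
grip_force: 58.6
```

Emit:
{"name": "jog_arm", "arguments": {"motion": [[-1,35,-8,0,0],[-1,35,-8,0,0],[-1,30,-8,0,0],[-1,20,-5,0,0],[-1,0,0,0,3],[-1,0,0,0,6],[-1,0,0,0,7],[-1,0,0,0,7],[-1,0,0,0,7],[-1,0,0,0,7]]}}

```text
time: 5.82
tool_pos: [0.572, 0.0692, 0.1121]
tcp_rot: [-2.814, -1.396, 0.001]
wrist_force: [-0.2, -0.6, -0.7]
width: 0.183
grip_force: 58.5
```

Emit:
{"name": "jog_arm", "arguments": {"motion": [[-1,0,0,0,7],[-1,0,0,0,7],[-1,0,0,0,7],[-1,0,0,0,7],[-1,0,0,0,7],[-1,0,0,0,6],[-1,0,0,0,5],[-1,0,0,0,3],[-1,0,0,0,0],[-1,0,0,0,0]]}}

```text
time: 6.65
tool_pos: [0.5721, 0.0691, 0.1121]
tcp_rot: [3.139, 0.115, -0.001]
wrist_force: [-0.0, 0.8, -0.3]
width: 0.189
grip_force: 58.5
```

```bash
python3 - <<'E'
from m import *
goto((564.5,111),3.5)
for n in("top","scene"):
    p,d=snap(n,n+"2")
E
```

```text
t 6.65 pos [572.1  69.1 112.1] yaw 4.21 toolxy shift [ -4.5 -42.3   0. ] twist 0.71 F [-0.   0.8 -0.3] w 0.1887777167865502 tilt [-6.e-04 -0.e+00 -1.e+00]
```

View pics/top2.png

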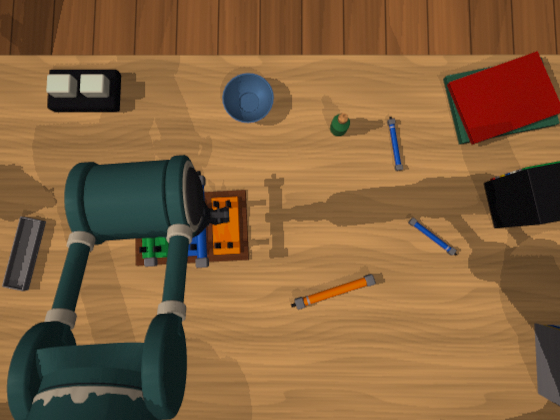

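View pics/scene2.png

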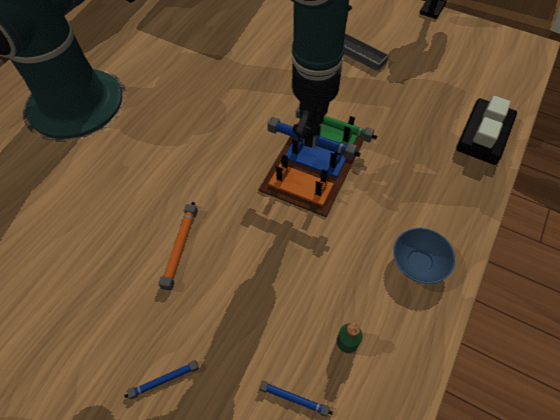

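The stylus is held and looks level: scene view, caps at (274,125) and (352,154). The orange and green ones are untouched. Next I'll measure its in-hand pose and re-fit the holder from both views.

```bash
python3 - <<'E'
from m import *
s,tp,R=pose()
for n in("scene","top"):
    f=np.load(n+"2.npz"); p,d=f["p"],f["d"]; W=cloud(n,d)*1e3
    m=(cv2.inRange(cv2.cvtColor(p,cv2.COLOR_RGB2HSV),*B)>0)&(W[...,2]>85)&(W[...,2]<145)&(d>0)
    q=(W[m]-tp)@R
    # pitch: top line of barrel by x bin (min tool z)
    b=np.round(q[:,0]/12)
    print(n,len(q),"toolx range",q[:,0].min().round(1),q[:,0].max().round(1))
    for k in np.unique(b):
        z=q[b==k]
        if len(z)>8: print(k*12,"y",np.percentile(z[:,1],[5,50,95]).round(1),"z",np.percentile(z[:,2],[5,50,95]).round(1))
    m=(W[...,2]>95)&(d>0); q=(W[m]-tp)@R; q=q[(abs(q[:,1])<13)&(abs(q[:,0])<105)&(q[:,2]>-25)]
    print("all x ext",np.percentile(q[:,0],[0,1,99,100]).round(1))
# holder: clip angle & centre from both original views, plus plates of blue in the two
for n in("top","scene"):
    f=np.load(n+"0.npz"); p,d=f["p"],f["d"]
    c=max([c for c in comps(p,*B) if 150<c.reshape(-1,2).mean(0)[0]<330 and c.reshape(-1,2).mean(0)[1]<240],key=cv2.contourArea)
    print(n,axis(n,c,.014))
    # ground-truth bias check: triangulation spread known points
    W=cloud(n,d)*1e3; hsv=cv2.cvtColor(p,cv2.COLOR_RGB2HSV)
    g=(cv2.inRange(hsv,*G)>0)&(W[...,2]>46)&(W[...,2]<58)&(d>0)&(abs(W[...,1]-187)<25)&(abs(W[...,0]-563)<90)
    v=W[g]; print("green barrel top",v.mean(0).round(1),np.polyfit(v[:,0]-563,v[:,1],1).round(3))
E
```

```text
scene 404 toolx range -69.1 70.5
-72.0 y [-2.7  5.8  9. ] z [-18.1 -14.9  -8. ]
-60.0 y [-1.   5.8  9.2] z [-17.6 -14.6  -8.4]
-48.0 y [-2.   5.9  9.6] z [-17.4 -15.   -8.1]
-36.0 y [3.3 8.6 9.8] z [-16.1 -11.5  -5.9]
12.0 y [-2.1  5.6 10.4] z [-17.7 -14.9  -9.3]
24.0 y [-1.8  5.8 10.4] z [-17.5 -15.1  -8. ]
36.0 y [-1.9  5.7 10.3] z [-17.2 -15.   -9.5]
48.0 y [-1.1  6.8 11.5] z [-18.1 -14.7  -7.5]
60.0 y [ 0.   6.6 11.1] z [-17.6 -15.4  -7.6]
all x ext [-86.5 -85.1  89.3  92.5]
top 249 toolx range -68.5 64.7
-72.0 y [-7.5 -0.8  5.8] z [-17.8 -16.3 -10.7]
-60.0 y [-8.7  0.7  7. ] z [-17.8 -14.8  -9. ]
-48.0 y [-8.1 -0.4  6.4] z [-17.7 -15.2 -11.3]
-36.0 y [-9.5  0.5  6.8] z [-17.7 -15.3 -10.1]
-24.0 y [-4.6  4.3  7.2] z [-17.1 -14.1  -9.1]
all x ext [-87.5 -86.3  89.7  91.9]
top [563.3 112.3 119.3  56.3   3.2]
green barrel top [565.9 187.7  51. ] [5.4000e-02 1.8753e+02]
scene [565.1 109.1 119.6  59.2   3.4]
green barrel top [568.  183.3  50.9] [5.00000e-02 1.83074e+02]
```

In hand the stylus is centred and level, with its axis 8.5 mm behind the TCP. Corrected for the biases seen on the held stylus, the seat is at (563.8, 111.6), yaw 3.3°. Aligning and coming down to the funnel.

Emit:
{"name": "jog_arm", "arguments": {"motion": [[-1,-2.6,-15,0,0],[-1,-2.6,-20,0,0],[-1,0,-8,0,0.9],[-1,0,0,0,0],[-1,0,0,10,0],[-1,0,0,20,0],[-1,0,0,10,0],[-1,0,0,5,0],[-1,0,0,0,0]], "force": 90}}

```text
time: 7.5
tool_pos: [0.5624, 0.1108, 0.065]
tcp_rot: [3.14, 0.088, -0.007]
wrist_force: [-0.8, -1.0, -1.1]
width: 0.172
grip_force: 88.3
```

```bash
python3 - <<'E'
from m import *
goto((563.8,111.6),3.3)
p,d=snap("scene","scene3"); cv2.imwrite("pics/c3.png",cv2.resize(p[90:220,240:400,::-1],None,fx=4,fy=4,interpolation=cv2.INTER_CUBIC))
E
```

```text
t 7.5 pos [562.4 110.8  65. ] yaw 3.2 toolxy shift [ 1.4 -0.7 -0. ] twist -0.1 F [-0.8 -1.  -1.1] w 0.17160920642201052 tilt [-4.2e-03 -8.0e-04 -1.0e+00]
```

View pics/c3.png

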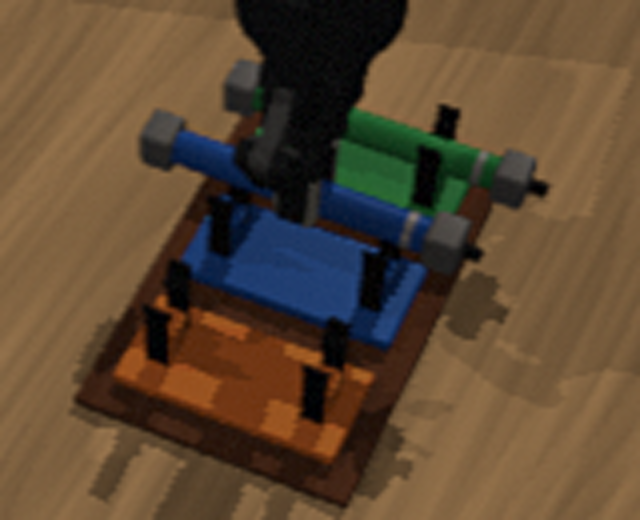

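The crop shows the barrel above and between both blue clips, (220,220) and (375,275). Pressing down in steps.

Emit:
{"name": "jog_arm", "arguments": {"motion": [[-1,1,-0.7,4,0],[-1,0,0,4,0],[-1,0,0,4,0],[-1,0,0,0,0]]}}

```text
time: 7.88
tool_pos: [0.5647, 0.1123, 0.0547]
tcp_rot: [3.14, 0.088, -0.001]
wrist_force: [-0.7, -0.0, -1.4]
width: 0.173
grip_force: 88.3
```

Emit:
{"name": "jog_arm", "arguments": {"motion": [[-1,0,0,3,0],[-1,0,0,3,0],[-1,0,0,0,0]]}}

```text
time: 8.13
tool_pos: [0.5652, 0.1123, 0.049]
tcp_rot: [3.14, 0.089, 0.0]
wrist_force: [0.6, -0.2, 0.7]
width: 0.171
grip_force: 88.7
```

Emit:
{"name": "jog_arm", "arguments": {"motion": [[-1,0,0,2,0],[-1,0,0,2,0],[-1,0,0,2,0],[-1,0,0,0,0]]}}

```text
time: 8.47
tool_pos: [0.5667, 0.1125, 0.0444]
tcp_rot: [-3.14, -0.089, -0.005]
wrist_force: [1.0, -0.9, 2.9]
width: 0.172
grip_force: 89.1
```

Emit:
{"name": "jog_arm", "arguments": {"motion": [[-1,0,0,2,0],[-1,0,0,2,0],[-1,0,0,0,0]]}}

```text
time: 8.72
tool_pos: [0.5659, 0.1124, 0.0395]
tcp_rot: [-3.14, -0.088, -0.003]
wrist_force: [2.2, -1.1, -0.3]
width: 0.171
grip_force: 88.7
```

Emit:
{"name": "jog_arm", "arguments": {"motion": [[-1,0,0,2,0],[-1,0,0,2,0],[-1,0,0,0,0]]}}

```text
time: 8.97
tool_pos: [0.5647, 0.1123, 0.0357]
tcp_rot: [3.14, 0.088, -0.002]
wrist_force: [-1.4, -0.6, 8.4]
width: 0.172
grip_force: 90.0
```

Emit:
{"name": "jog_arm", "arguments": {"motion": [[-1,0,0,1,0],[-1,0,0,1,0],[-1,0,0,0,0],[-1,0,0,0,0]]}}

```text
time: 9.3
tool_pos: [0.5648, 0.1123, 0.0356]
tcp_rot: [3.14, 0.088, -0.002]
wrist_force: [-7.7, -1.6, 18.8]
width: 0.172
grip_force: 90.9
```

Emit:
{"name": "jog_arm", "arguments": {"motion": [[-1,0,0,1.5,0],[-1,0,0,0,0],[-1,0,0,0,0]]}}

```text
time: 9.55
tool_pos: [0.5648, 0.1123, 0.0355]
tcp_rot: [3.14, 0.088, -0.002]
wrist_force: [-10.9, -2.8, 27.1]
width: 0.174
grip_force: 92.1
```

Rigid seat reached: the force climbs with no further motion at TCP z 35.5, which is axis height 44. I'll relax the press, open partly and retreat.

Emit:
{"name": "jog_arm", "arguments": {"motion": [[-1,0,0,-2,0],[-1,0,0,-1.5,0],[-1,0,0,0,0],[0,0,0,0,0],[0,0,0,0,0],[0,0,0,0,0],[0,0,0,0,0],[0,0,0,0,0]]}}

```text
time: 10.22
tool_pos: [0.5647, 0.1124, 0.0347]
tcp_rot: [3.14, 0.088, -0.002]
wrist_force: [-0.4, 0.4, -0.2]
width: 0.498
grip_force: 0.0
```

Emit:
{"name": "jog_arm", "arguments": {"motion": [[0,0,0,-3,0],[0,0,0,-10,0],[0,0,0,-25,0],[0,0,0,-35,0],[0,0,0,-35,0],[0,0,0,-20,0],[0,0,0,0,0]]}}

```text
time: 10.8
tool_pos: [0.5696, 0.1131, 0.1711]
tcp_rot: [-3.139, -0.088, -0.019]
wrist_force: [0.1, 0.1, 1.3]
width: 0.498
grip_force: 0.0
```

```bash
python3 - <<'E'
from m import *
goto((563.8,111.6),3.3)
p,d=snap("scene","scene4"); cv2.imwrite("pics/c4.png",cv2.resize(p[90:220,240:400,::-1],None,fx=4,fy=4,interpolation=cv2.INTER_CUBIC))
W=cloud("scene",d)*1e3; h=cv2.cvtColor(p,cv2.COLOR_RGB2HSV)
for nm,r,y0 in(("blue",B,111.6),("green",G,186.5)):
    q=W[(cv2.inRange(h,*r)>0)&(W[...,2]>30)&(W[...,2]<75)&(d>0)&(abs(W[...,1]-y0)<18)]
    for a,b in((490,515),(530,560),(565,595),(610,640)):
        v=q[(q[:,0]>a)&(q[:,0]<b)]
        if len(v)>5: print(nm,a,len(v),np.percentile(v[:,2],[50,95]).round(1),v[:,1].mean().round(1))
    print(q[:,0].min().round(1),q[:,0].max().round(1))
E
```

```text
t 10.8 pos [569.6 113.1 171.1] yaw 3.22 toolxy shift [-5.8  1.2 -0.1] twist -0.08 F [0.1 0.1 1.3] w 0.49764726466947157 tilt [ 0.0121  0.0019 -0.9999]
blue 490 65 [50.4 53.7] 104.4
blue 530 127 [50.3 53.6] 106.0
blue 565 128 [50.1 53.6] 107.8
blue 610 62 [51.1 53.9] 109.9
496.7 631.3
green 490 41 [51.  55.7] 178.2
green 530 119 [49.9 53.9] 180.1
green 565 118 [50.2 53.5] 182.6
green 610 83 [49.9 53.3] 185.1
502.0 635.4
```

View pics/c4.png

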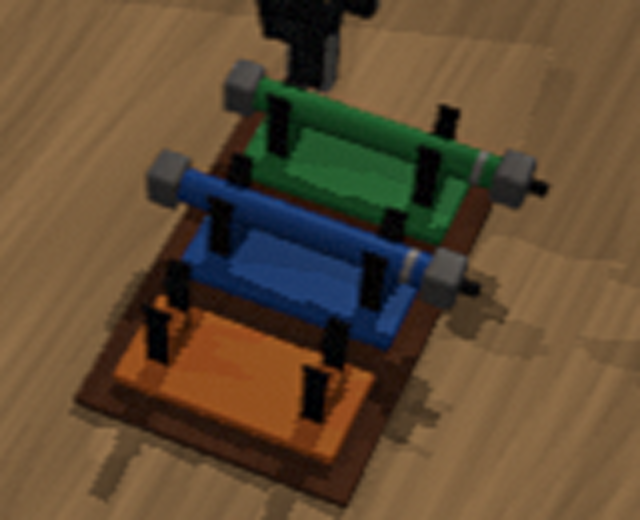

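The blue stylus sits in both clips, level and at the same height as the green one (barrel top about 53.6 mm in both). It is centred axially, and the gripper is clear. Handing in.

```bash
python3 -c "
from workcell import bot
print(bot.finish_job())"
```

```text
the job is handed in; nothing more can be done
None
```

The blue stylus is pressed fully home in both clips of the blue holder and released, the orange and green ones were not touched, and the job was handed in at about 11 s of the 29 s allowed.

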